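# Unlatch and slide back the blue heater cover

### The arm

A 6-joint arm with a two-finger parallel gripper is mounted at the origin on the work surface. World frame = base frame: x ahead of the robot, y to its left, z up, the work surface at z = 0. Lengths are in m, angles in rad, forces in N, time in s.
With the tool pointing down it reaches from about 0.35 to 0.725 m from the base axis. Payload 4.3 kg.
Tool frame: the origin (TCP) lies midway between the tips of the shut fingers; the grasp point (between the pads) lies 19 mm behind it; z points along the fingers, y is the direction in which the jaws open and shut (so a half turn about z gives the same grasp; the last joint's range is limited). The gripper opens to 85 mm and grips with 20 to 120 N. Pads are 22 mm wide; open, the fingers measure 114 mm over their backs; the gripper's body (76 mm by 85 mm) begins 54 mm behind the grasp point. The pads swing forward as they close: fully open they stand 13 mm farther back than shut.
Start: joints at [1.193, 0.377, 0.081, 1.274, 0, 1.46], TCP at [0.152, 0.555, 0.231] pointing down, gripper open.
Joint ranges: [-2.72, 2.72], [-0.84, 1.66], [-1.02, 1.22], [-1.77, 2.12], [-1.37, 1.28], [-3.14, 3.14]. Speed limits (rad/s): [2.57, 2.57, 3.14, 3.14, 3.14, 3.14].

### API

Orientations are given as a unit quaternion [w, x, y, z].
In Python, from cell import arm gives the robot as it stands.
- The arm moves only by the tool drive_tool, never from a script. Its argument "targets" is one flat list of numbers, 7 for each row, row after row: the finger opening in cm, from 0 to 8.54, then the shift along the world's x, y, z in cm, then the turn, a rotation vector about the world's x, y, z in rad. A call has 1 to 20 rows; each row is the pose to reach, as a shift and turn from the pose measured when the call began; what a row does not reach only later rows make up. A row lasts 1/10 s, in which the tool goes at most 50 mm and 8.59 degrees, less where a joint would pass 70% of its speed; a pose out of reach is approached as far as the arm can. A call with a gripper value outside its range is refused whole. The fingers move at their own pace and stop on an object; "grip_force" is the grip in N (left out, the last holds). Time passes only in rows, so rows that repeat a pose let the fingers close. It gives the time, the measured TCP pose, the force and the opening at its end, in the units of the state.
- arm.state(): the state, without advancing time (a new reading comes with each control period).
- arm.read_camera(name): name is "scene" or "top"; returns a dict with "img" (480x640x3 uint8, red, green, blue), "z_map" (480x640 float32, m along the optical axis (not along the pixel's ray), 0 where there is no reading), "fx", "fy", "cx", "cy" (pixels), "cam_to_world" (4x4, takes a point from camera to world coordinates). Camera axes: x right, y down, z forward; pixel columns grow to the right and rows downward; lengths in m; the calibration is good to about 2 mm. A picture is of the moment at which its call begins.
- arm.hand_in(): hands the job in, once; it reports no verdict.
Trained networks look in a picture, given as the dict that the camera call returned (one of the last four; its "shot" number tells which), for a name from the list of things; names that differ only in an ending like _2 or _b are one class to them, and where a whole thing is asked for, a point or a joint stands for the part that bears it (a point fixed in the world has none). Each returns a list of dicts, best first, with "conf" (0 to 1); they miss things now and then, are a little off and sometimes report something else, mostly with a low value. They report only what shows in the picture. A call takes as long as a camera call. They do not tell look-alikes from the thing itself.
- arm.boxes_of(thing, picture): "at" ([x, y, z] in m, in the coordinates of the camera as it stood for that picture, good to about 4 mm: the middle of the surface that is visible of it).
- arm.silhouettes(thing, picture): "region" (480x640 bool, what is visible of it).
The state is a dict: "clock": time; "joint_pos": joint angles; "qd": joint speeds; "joint_torque": joint torques, N m; "eef_pos": TCP position; "tcp_rot": TCP orientation; "force": force on the tool from outside, world axes, zero at the start; "ft_torque": the same for the moment, N m; "gripper_width": opening from 0.0 (shut) to 1.0 (fully open).
Only numpy, scipy, OpenCV 4.12 (cv2) and the standard library are available. Lean on these libraries where they do the work, as an engineer would, in place of code of your own. Each camera call takes 0.05 s, during which the arm holds its last target. There are 200 camera calls.

### The job

Uncover the tubes in the heater with the blue cover: press its red snap tab right down into the deck, then push the released blue cover straight back along its guides until it reaches the rear stop. Do it all with the fingertips: pick nothing up, keep the cover flat on the deck, and leave the heater with the yellow cover shut and latched and the other things where they are.

Things in the scene. Friction and masses are not known exactly. Their poses are not given: they have to be found in the camera images.
- heater_blue: white dry-block tube heater with the blue cover, fixed, 270 (x) x 136 (y) mm; flat deck 70 mm above the bench. Origin: centre of underside; +x to its rear (roughly away from the robot). Tube wells at x -99 to -11 mm under the closed cover; bare parking deck with the red tab behind. Side guide rails 10 mm high, inner faces y = +-52 mm. This is the one to open.
- tab_blue (a joint): how far the blue heater's tab is pressed straight down, m: 0 = up (8 mm proud, cover locked), 0.008 = fully in, flush with the deck. Steady drag about 4 N, no return spring: it stays where it is left. The cover clears it once it stands under 3 mm proud.
- tab_blue_top (a point): centre of the top of the blue heater's red snap tab: a bar 62 mm long (heater x) x 26 mm wide in the middle of the deck, right behind the closed cover, standing 8 mm above the deck; point at x = +30 mm, y = 0 in the heater's frame
- cover_blue: blue cover, loose, 0.15 kg, 100 x 100 mm, slides along heater x between the rails (2 mm play). Origin: centre of underside, axes as the heater's. 8 mm plate on 3 mm runners (top 11 mm above deck); along its front edge an upright rib 10 x 70 mm, top 29 mm above deck. Closed: x = -55 mm in the heater's frame, rear edge 3 mm before the tab; against the rear stop: x = +68 mm.
- cover_blue_rib (a point): centre of the front face of the blue cover's upright rib, 20 mm above the deck; its outward normal is the heater's -x; pushing here towards the heater's +x slides the cover back (drag 1 to 2 N)
- heater_yellow: white dry-block tube heater with the yellow cover, fixed, 270 (x) x 136 (y) mm; flat deck 70 mm above the bench. Origin: centre of underside; +x to its rear (roughly away from the robot). Tube wells at x -99 to -11 mm under the closed cover; bare parking deck with the red tab behind. Side guide rails 10 mm high, inner faces y = +-52 mm. It is the same as the blue one; the two may stand either way round. Leave it shut.
- tab_yellow (a joint): how far the yellow heater's tab is pressed straight down, m: 0 = up (8 mm proud, cover locked), 0.008 = fully in, flush with the deck. Steady drag about 4 N, no return spring: it stays where it is left. The cover clears it once it stands under 3 mm proud.
- cover_yellow: yellow cover, loose, 0.15 kg, 100 x 100 mm, slides along heater x between the rails (2 mm play). Origin: centre of underside, axes as the heater's. 8 mm plate on 3 mm runners (top 11 mm above deck); along its front edge an upright rib 10 x 70 mm, top 29 mm above deck. Closed: x = -55 mm in the heater's frame, rear edge 3 mm before the tab; against the rear stop: x = +68 mm.
- apron_blue (a point): middle of the free apron of the blue heater's deck, in front of the cover: x = -120 mm in the heater's frame, deck height. The apron is 30 mm long (x -135 to -105 mm), open to the front, with only two 8 mm high corner stops (|y| over 40 mm): room for a fingertip before the rib
- stop_blue (a point): middle of the front face of the blue heater's rear stop, at deck height: x = +118 mm in the heater's frame; the stop is a fixed bar 14 mm high, against which the pushed cover's rear edge comes to rest after a slide of 123 mm
- red_rack: red microtube rack, 110 x 190 x 45 mm, loose bystander; origin at the centre of its underside
- tip_box: white pipette-tip box with yellow insert, 85 x 120 x 73 mm high, loose bystander; origin at the centre of its underside
- cup: small clear measuring cup, 64 mm across, 65 mm high, loose bystander; origin at the centre of its underside
- tube: standing clear sample tube with blue cap, 29 mm across, 115 mm high, loose bystander; origin at the centre of its underside
- timer: white bench timer, 70 x 70 x 22 mm, loose bystander; origin at the centre of its underside
Things that resemble listed ones, but are neither listed nor needed, are in the scene too. What is meant by the cover_blue is not green, and is the smaller of those in its own colour.

How it is judged:
By the outcome, as a careful person would: the job done as asked, in the order asked, and still so for the second after the job is handed in, with the robot touching nothing.
It also fails if it takes over 38 s, if anything falls off the work surface, if the arm or the gripper's body presses on something with over 40 N, if the wrist force passes 120 N, or if a joint passes its speed limit or range.

## Working session

There is one attempt and no reset: what is moved stays moved. The work goes in short steps, Python scripts to look and compute and a tool call to move; the robot and the scene stay as the last step left them, time stands still between calls to the robot, and variables do not carry over. Pictures are saved under pics/ and viewed, about 8 in all and at most 12, crops included, and the job is handed in when it is done.

Besides the shell and the picture viewer there is one more tool, called as a command line: name --argument value ..., lists and objects as JSON in quotes. drive_tool: Moves the arm, as the interface text tells. Its arguments: {"type":"object","properties":{"targets":{"type":"array","items":{"type":"number"}},"grip_force":{"type":"number"}},"required":["targets"]}

```bash
mkdir -p pics
cat > h.py <<'E'
import numpy as np, cv2
from cell import arm
def w(p,d): 
    T=np.array(d["cam_to_world"]); return (T[:3,:3]@np.array(p)+T[:3,3])
def cloud(d):
    z=d["z_map"]; v,u=np.mgrid[0:480,0:640]
    P=np.stack([(u-d["cx"])/d["fx"]*z,(v-d["cy"])/d["fy"]*z,z],-1)
    T=np.array(d["cam_to_world"]); return P@T[:3,:3].T+T[:3,3]
def px(p,d):
    T=np.linalg.inv(np.array(d["cam_to_world"])); q=T[:3,:3]@np.array(p)+T[:3,3]
    return np.array([d["fx"]*q[0]/q[2]+d["cx"],d["fy"]*q[1]/q[2]+d["cy"]]).round(0)
def save(n,im): cv2.imwrite("pics/"+n,cv2.cvtColor(np.ascontiguousarray(im),cv2.COLOR_RGB2BGR))
E
python3 - <<'E'
from h import *
s=arm.state(); print({k:np.round(v,3) for k,v in s.items()})
for c in ["top","scene"]:
    d=arm.read_camera(c); save(c+"1.png",d["img"])
    for t in ["heater_blue","cover_blue","tab_blue","cover_yellow","heater_yellow"]:
        for r in arm.boxes_of(t,d): 
            p=w(r["at"],d); print(c,t,round(r["conf"],2),p.round(3),px(p,d))
E
```

```text
{'clock': np.float64(0.0), 'joint_pos': array([ 1.193,  0.378,  0.08 ,  1.274, -0.   ,  1.461]), 'qd': array([-0.   ,  0.   , -0.001,  0.001,  0.   ,  0.001]), 'joint_torque': array([-0.0000e+00, -4.6360e+01,  2.6988e+01,  2.1000e-02,  0.0000e+00,
        0.0000e+00]), 'eef_pos': array([0.152, 0.554, 0.23 ]), 'tcp_rot': array([-0.   ,  0.134,  0.991, -0.001]), 'force': array([0.235, 0.277, 0.111]), 'ft_torque': array([-0.021,  0.006,  0.009]), 'gripper_width': np.float64(1.004)}
top heater_blue 0.98 [0.593 0.128 0.069] [274. 205.]
top cover_blue 0.92 [0.278 0.227 0.011] [232. 334.]
top cover_blue 0.72 [0.503 0.128 0.075] [273. 242.]
top cover_blue 0.59 [ 0.339 -0.079  0.015] [357. 312.]
top cover_yellow 0.86 [ 0.582 -0.132  0.076] [382. 211.]
top heater_yellow 0.7 [ 0.666 -0.136  0.069] [384. 176.]
scene heater_blue 0.86 [0.613 0.145 0.071] [327. 297.]
scene heater_blue 0.54 [0.591 0.128 0.081] [330. 284.]
scene cover_blue 0.88 [ 0.347 -0.079  0.014] [350. 205.]
scene cover_blue 0.72 [0.509 0.142 0.082] [361. 270.]
scene cover_blue 0.59 [0.287 0.224 0.011] [444. 264.]
scene tab_blue 0.53 [0.593 0.131 0.075] [330. 287.]
scene cover_yellow 0.62 [ 0.581 -0.131  0.077] [270. 216.]
scene heater_yellow 0.79 [ 0.68  -0.101  0.068] [244. 243.]
scene heater_yellow 0.38 [0.51  0.14  0.081] [360. 270.]
```

View pics/top1.png

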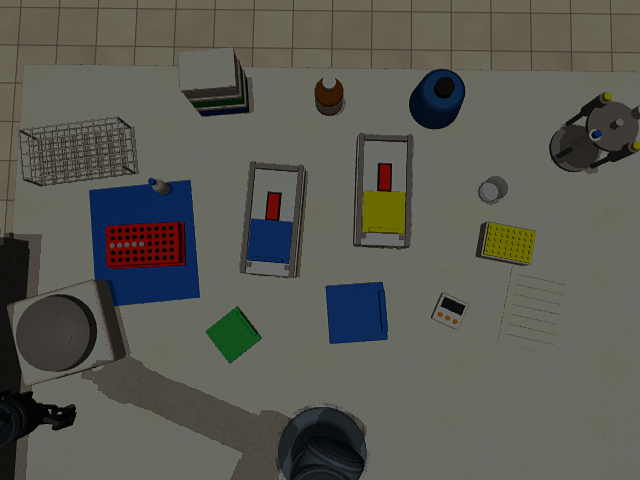

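View pics/scene1.png

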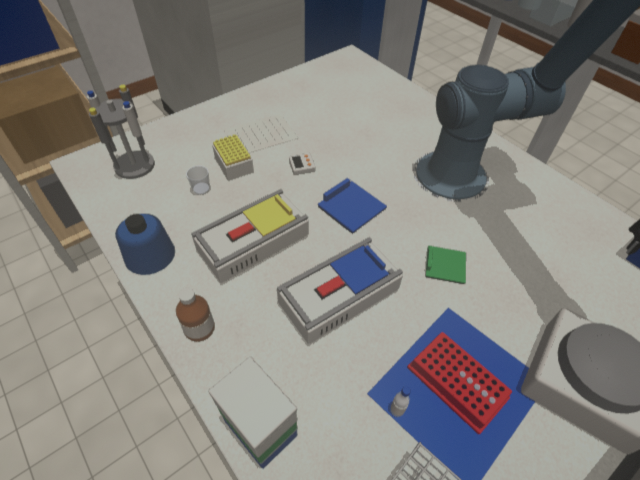

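The top view shows three candidates for the cover: blue on the heater at (271,242), a larger blue plate lying on the bench at (357,312), and a green plate at (232,334). The one at (271,242) fits, because it is the smaller blue one, sits on the heater and has the red tab at (273,206) behind it. I'll confirm it in a crop and measure the heater pose.

Run:
```python
from h import *
d=arm.read_camera("top"); C=cloud(d); im=d["img"]; 
save("crop1.png",cv2.resize(im[150:360,220:420],None,fx=2.8,fy=2.8,interpolation=cv2.INTER_CUBIC))
hsv=cv2.cvtColor(im,cv2.COLOR_RGB2HSV); v,u=np.mgrid[0:480,0:640]
roi=(u>235)&(u<312)&(v>155)&(v<285)
red=roi&((hsv[...,0]<8)|(hsv[...,0]>172))&(hsv[...,1]>150)
blue=roi&(abs(hsv[...,0]-110)<12)&(hsv[...,1]>130)
for n,m in (("red",red),("blue",blue)):
    P=C[m]; print(n,m.sum(),"z",np.percentile(P[:,2],[5,50,95]).round(3))
    Q=P[abs(P[:,2]-np.median(P[:,2]))<.006]
    print(cv2.minAreaRect((Q[:,:2]*1000).astype(np.float32)), Q.mean(0).round(4))
# heater body
H=C[roi]; H=H[(H[:,2]>.05)&(H[:,2]<.12)]
print("heater",cv2.minAreaRect((H[:,:2]*1000).astype(np.float32)),np.percentile(H[:,2],[5,50,95]))
D=C[roi&(hsv[...,1]<40)];D=D[(D[:,2]>.06)&(D[:,2]<.075)];print("deck z",np.median(D[:,2]))
b=[(357,312)]
big=(u>320)&(u<395)&(v>275)&(v<350)&(abs(hsv[...,0]-110)<12)&(hsv[...,1]>130)
print("big",cv2.minAreaRect((C[big][:,:2]*1000).astype(np.float32)))
```

```text
red 304 z [0.071 0.078 0.083]
((589.0018920898438, 129.2567901611328), (26.847476959228516, 63.322898864746094), 88.50447845458984) [0.5881 0.1297 0.0778]
blue 98 z [0.076 0.081 0.099]
((505.5184326171875, 134.56759643554688), (99.61185455322266, 99.21379852294922), 86.39427185058594) [0.5187 0.1311 0.0809]
heater ((559.8968505859375, 131.86489868164062), (136.58009338378906, 272.7261962890625), 86.30725860595703) [0.06527579 0.07599264 0.08440724]
deck z 0.06922981193188626
big ((338.3368225097656, -76.15174865722656), (139.5099639892578, 141.08790588378906), 5.4109272956848145)
```

View pics/crop1.png

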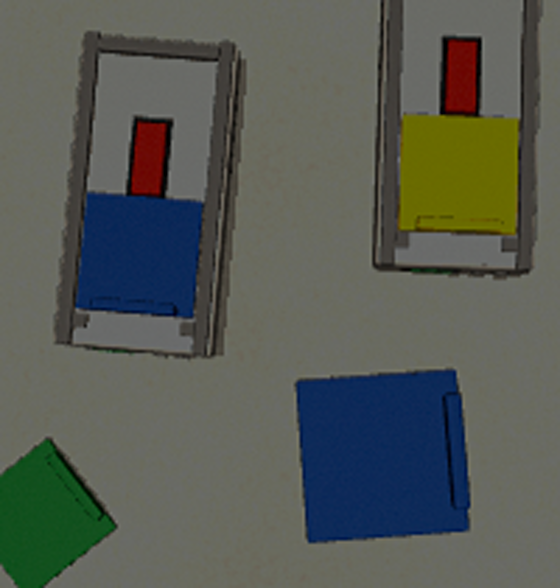

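The crop confirms it: the target is the roughly 100 mm blue cover on the left heater. The loose blue plate measures about 140 mm, and the green one is ruled out. The heater centre is at (0.560, 0.132) with yaw -3.7°, which puts the tab top at (0.589, 0.130, 0.078). Next I'll shut the fingers and move above the tab.

drive_tool --targets '[0, 8, -8, 0, 0, 0, 0.1, 0, 12, -12, 0, 0, 0, 0.2, 0, 15, -15, 0, 0, 0, 0.204, 0, 18, -18, 0, 0, 0, 0.204, 0, 22, -21, 0, 0, 0, 0.204, 0, 25, -24.5, 0, 0, 0, 0.204, 0, 29, -28, 0, 0, 0, 0.204, 0, 32, -31.5, 0, 0, 0, 0.204, 0, 36, -35, 0, 0, 0, 0.204, 0, 39.5, -38.5, -2, 0, 0, 0.204, 0, 43.7, -42.4, -5, 0, 0, 0.204, 0, 43.7, -42.4, -9, 0, 0, 0.204, 0, 43.7, -42.4, -12, 0, 0, 0.204, 0, 43.7, -42.4, -12, 0, 0, 0.204, 0, 43.7, -42.4, -12, 0, 0, 0.204, 0, 43.7, -42.4, -12, 0, 0, 0.204]'

```text
clock: 2.25
eef_pos: [0.5891, 0.1314, 0.1127]
tcp_rot: [0.0, 0.031, 1.0, 0.0]
force: [-0.3, 0.7, -0.0]
gripper_width: -0.0
```

Run:
```python
from h import *
d=arm.read_camera("scene"); im=d["img"]
save("s2.png",cv2.resize(im[180:350,240:440],None,fx=3.5,fy=3.5,interpolation=cv2.INTER_CUBIC))
C=cloud(d); hsv=cv2.cvtColor(im,cv2.COLOR_RGB2HSV); v,u=np.mgrid[0:480,0:640]
m=(u>300)&(u<360)&(v>260)&(v<310)&((hsv[...,0]<8)|(hsv[...,0]>172))&(hsv[...,1]>150)
print(m.sum(),C[m].mean(0),np.percentile(C[m],[3,97],axis=0))
```

```text
3 [0.56921755 0.13707991 0.0788909 ] [[0.56476129 0.13017057 0.07824484]
 [0.57622705 0.14162669 0.07954383]]
```

View pics/s2.png

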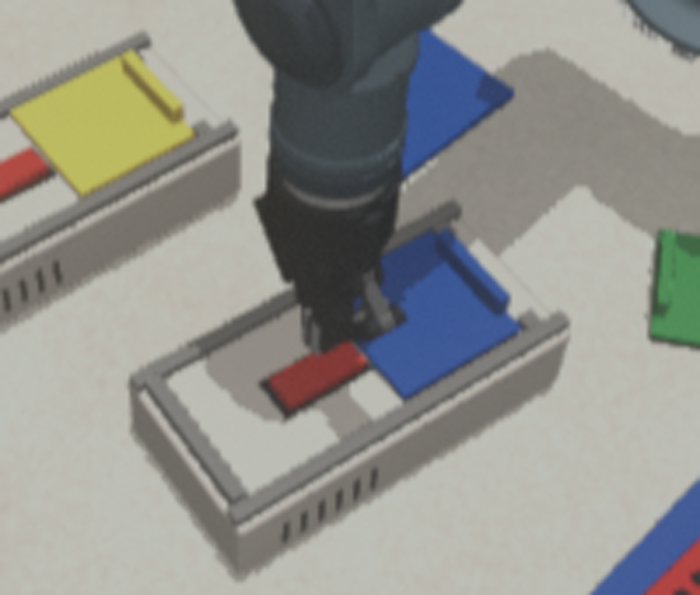

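The shut fingertips are at crop (335,340), about 35 mm above the red tab, whose visible part runs (265–365, 345–410). They are clear of the cover, so I'll lower slowly.

drive_tool --targets '[0, 0, -0.15, -1.5, 0, 0, 0, 0, 0, -0.15, -3, 0, 0, 0, 0, 0, -0.15, -3.3, 0, 0, 0, 0, 0, -0.15, -3.5, 0, 0, 0, 0, 0, -0.15, -3.7, 0, 0, 0, 0, 0, -0.15, -3.9, 0, 0, 0, 0, 0, -0.15, -4.0, 0, 0, 0, 0, 0, -0.15, -4.0, 0, 0, 0, 0, 0, -0.15, -4.0, 0, 0, 0]'

```text
clock: 3.2
eef_pos: [0.5906, 0.1307, 0.0743]
tcp_rot: [0.002, 0.031, 1.0, 0.001]
force: [1.4, 2.5, 3.4]
gripper_width: 0.0
```

drive_tool --targets '[0, 0, 0, -0.2, 0, 0, 0, 0, 0, 0, -0.4, 0, 0, 0, 0, 0, 0, -0.5, 0, 0, 0, 0, 0, 0, -0.6, 0, 0, 0, 0, 0, 0, -0.6, 0, 0, 0, 0, 0, 0, -0.6, 0, 0, 0]'

```text
clock: 3.8
eef_pos: [0.5906, 0.1308, 0.07]
tcp_rot: [0.003, 0.031, 1.0, 0.001]
force: [-5.5, 0.4, 16.3]
gripper_width: -0.0
```

drive_tool --targets '[0, 0, 0, -0.3, 0, 0, 0, 0, 0, 0, -0.5, 0, 0, 0, 0, 0, 0, -0.5, 0, 0, 0]'

```text
clock: 4.1
eef_pos: [0.5907, 0.1308, 0.0699]
tcp_rot: [0.004, 0.031, 1.0, 0.001]
force: [-12.2, 0.2, 34.6]
gripper_width: 0.002
```

The tab has bottomed out: z held at 0.070 while the force rose to 35 N. Now I'll lift, go over to the apron and come down in front of the rib.

drive_tool --targets '[0, 0, 0, 3, 0, 0, 0, 0, 0, 0, 6.5, 0, 0, 0, 0, -4, 0.2, 6.5, 0, 0, 0, 0, -8, 0.5, 6.5, 0, 0, 0, 0, -12, 0.7, 6.5, 0, 0, 0, 0, -15.9, 0.9, 6.5, 0, 0, 0, 0, -15.9, 0.9, 6.5, 0, 0, 0, 0, -15.9, 0.9, 6.5, 0, 0, 0]'

```text
clock: 4.9
eef_pos: [0.4304, 0.1393, 0.1342]
tcp_rot: [0.003, 0.031, 1.0, 0.001]
force: [0.8, -0.3, 0.1]
gripper_width: -0.0
```

Run:
```python
from h import *
s=arm.state(); print(s["eef_pos"],s["tcp_rot"],s["force"])
d=arm.read_camera("scene"); im=d["img"]
save("s3.png",cv2.resize(im[180:350,240:440],None,fx=3.5,fy=3.5,interpolation=cv2.INTER_CUBIC))
C=cloud(d); hsv=cv2.cvtColor(im,cv2.COLOR_RGB2HSV); v,u=np.mgrid[0:480,0:640]
m=(u>300)&(u<360)&(v>260)&(v<310)&((hsv[...,0]<8)|(hsv[...,0]>172))&(hsv[...,1]>150)
print(m.sum(),C[m].mean(0),np.percentile(C[m],[5,50,95],axis=0))
n=(u>300)&(u<400)&(v>230)&(v<330)&(hsv[...,1]<40)&(abs(C[...,2]-.07)<.006)&(C[...,0]>.56)&(abs(C[...,1]-.13)<.04)
print("deck",np.median(C[n][:,2]))
```

```text
[0.43038412 0.1392906  0.13422141] [3.26615351e-03 3.09348489e-02 9.99515916e-01 5.49250038e-04] [ 0.81225905 -0.29759137  0.09901893]
189 [0.59112362 0.12922476 0.07078568] [[0.56519513 0.11972625 0.06821477]
 [0.59128381 0.12909895 0.07090182]
 [0.61643077 0.13823569 0.07333432]]
deck 0.06993629291994513
```

View pics/s3.png

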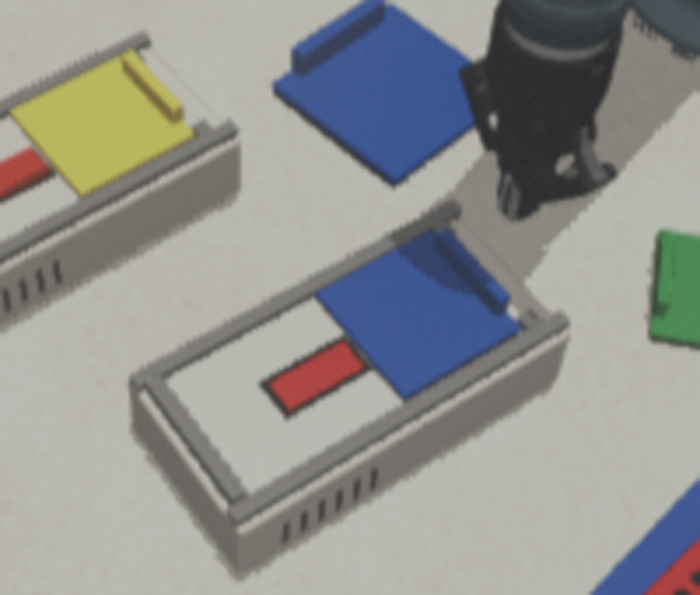

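The red tab at crop (315,375) is now flush: its top is at about 0.071 and the deck at 0.070. The cover hasn't moved, and the fingers at (515,205) are in front of the apron. I'll lower and push.

drive_tool --targets '[0, 0, 0.1, -2.5, 0, 0, 0, 0, 0, 0.1, -5.1, 0, 0, 0, 0, 0, 0.1, -5.1, 0, 0, 0, 0, 0.7, 0.05, -5.1, 0, 0, 0, 0, 1.2, 0, -5.1, 0, 0, 0, 0, 1.6, 0, -5.1, 0, 0, 0, 0, 2.0, 0, -5.1, 0, 0, 0, 0, 2.5, -0.05, -5.1, 0, 0, 0, 0, 3.0, -0.1, -5.1, 0, 0, 0, 0, 3.0, -0.1, -5.1, 0, 0, 0]'

```text
clock: 5.95
eef_pos: [0.4634, 0.1384, 0.084]
tcp_rot: [0.005, 0.031, 0.999, 0.001]
force: [-0.5, 0.4, 0.3]
gripper_width: 0.002
```

Run:
```python
from h import *
s=arm.state(); print(s["eef_pos"],s["tcp_rot"],s["force"])
d=arm.read_camera("scene"); im=d["img"]
save("s4.png",cv2.resize(im[180:350,240:440],None,fx=3.5,fy=3.5,interpolation=cv2.INTER_CUBIC))
```

```text
[0.46340875 0.13843308 0.08397378] [5.02906939e-03 3.12444744e-02 9.99498766e-01 8.41687629e-04] [-0.47495015  0.42128749  0.2941872 ]
```

View pics/s4.png

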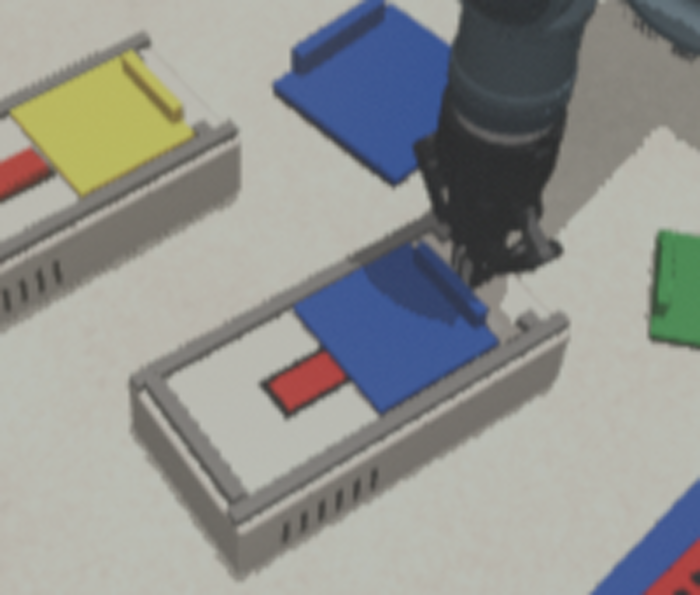

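The cover has started sliding: its rear edge is now at crop (335,355), over the flush tab, flat and square. I'll keep pushing.

drive_tool --targets '[0, 0.5, 0, 0, 0, 0, 0, 0, 1.2, -0.1, 0, 0, 0, 0, 0, 2, -0.1, 0, 0, 0, 0, 0, 2.8, -0.2, 0, 0, 0, 0, 0, 3.6, -0.2, 0, 0, 0, 0, 0, 4.4, -0.3, 0, 0, 0, 0, 0, 5.2, -0.3, 0, 0, 0, 0, 0, 6, -0.4, 0, 0, 0, 0, 0, 6.8, -0.4, 0, 0, 0, 0, 0, 7.6, -0.5, 0, 0, 0, 0, 0, 8.4, -0.5, 0, 0, 0, 0, 0, 9, -0.6, 0, 0, 0, 0, 0, 9.5, -0.6, 0, 0, 0, 0, 0, 9.5, -0.6, 0, 0, 0, 0]'

```text
clock: 7.4
eef_pos: [0.5592, 0.1324, 0.0841]
tcp_rot: [0.005, 0.031, 0.999, 0.001]
force: [-0.5, -0.1, -0.3]
gripper_width: -0.001
```

Next I'll push slowly on to the stop, watching the force.

drive_tool --targets '[0, 0.2, 0, 0, 0, 0, 0, 0, 0.4, 0, 0, 0, 0, 0, 0, 0.6, 0, 0, 0, 0, 0, 0, 0.8, -0.05, 0, 0, 0, 0, 0, 0.9, -0.05, 0, 0, 0, 0, 0, 0.9, -0.05, 0, 0, 0, 0]'

```text
clock: 8.0
eef_pos: [0.5665, 0.132, 0.084]
tcp_rot: [0.004, 0.031, 1.0, 0.001]
force: [-6.5, 0.4, 3.8]
gripper_width: 0.001
```

drive_tool --targets '[0, 0.2, 0, 0, 0, 0, 0, 0, 0.3, 0, 0, 0, 0, 0, 0, 0.3, 0, 0, 0, 0, 0]'

```text
clock: 8.3
eef_pos: [0.5665, 0.132, 0.0837]
tcp_rot: [0.001, 0.031, 1.0, 0.001]
force: [-8.4, -0.5, 5.9]
gripper_width: 0.0
```

It is against the stop: x stays at 0.5665 while the force rises. I'll back straight off, then lift and get clear.

drive_tool --targets '[0, -1, 0.05, 0, 0, 0, 0, 0, -3, 0.2, 0, 0, 0, 0, 0, -4, 0.3, 0.5, 0, 0, 0, 0, -6, 0.4, 4, 0, 0, 0, 0, -9, 0.5, 8, 0, 0, 0, 0, -12, 0.6, 12, 0, 0, 0, 0, -16, 0.6, 15, 0, 0, 0, 0, -16, 0.6, 15, 0, 0, 0, 0, -16, 0.6, 15, 0, 0, 0]'

```text
clock: 9.2
eef_pos: [0.4076, 0.1383, 0.2351]
tcp_rot: [0.004, 0.031, 1.0, 0.001]
force: [0.8, 0.2, -1.3]
gripper_width: 0.001
```

Run:
```python
from h import *
d=arm.read_camera("scene"); im=d["img"]; save("s5.png",im)
C=cloud(d); hsv=cv2.cvtColor(im,cv2.COLOR_RGB2HSV); v,u=np.mgrid[0:480,0:640]
blue=(abs(hsv[...,0]-110)<12)&(hsv[...,1]>110)&(abs(C[...,1]-.13)<.07)&(C[...,0]>.45)&(C[...,0]<.72)&(C[...,2]>.06)
P=C[blue]; a=-.0645; X=(P[:,:2]-[.560,.132])@np.array([.998,a])
Q=P[P[:,2]<.088]; print(blue.sum(),"x in heater",np.percentile(X,[1,50,99]).round(4))
A=np.c_[Q[:,:2]-Q[:,:2].mean(0),np.ones(len(Q))]; print("plane",np.linalg.lstsq(A,Q[:,2],rcond=None)[0].round(4), cv2.minAreaRect((Q[:,:2]*1000).astype(np.float32)))
```

```text
1622 x in heater [0.0239 0.0707 0.117 ]
plane [ 0.0023 -0.0015  0.0809] ((630.3599853515625, 127.1048355102539), (99.4700927734375, 95.77547454833984), 86.9024429321289)
```

View pics/s5.png

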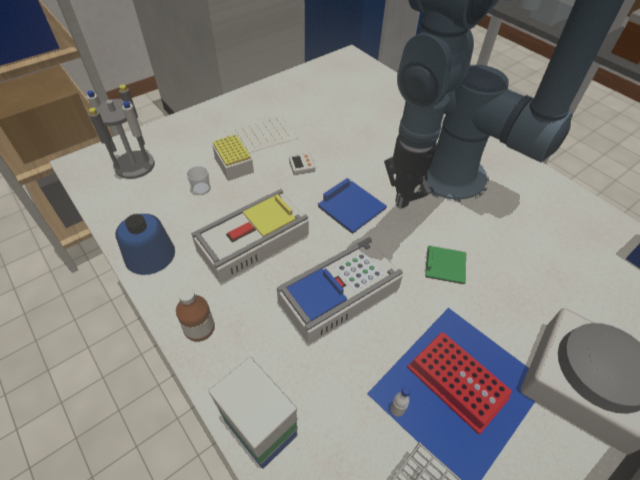

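The tubes at (360,270) are uncovered. The blue cover is parked at (315,297), flat, with its rear edge at heater x of about +117 mm; the stop is at 118. The yellow heater and the other things haven't moved. Handing in.

```bash
python3 -c "
from cell import arm
print(arm.hand_in())"
```

```text
the job is handed in; nothing more can be done
None
```

I opened the heater with the blue cover and handed the job in at about 9.3 s on the robot's clock. With shut fingertips I pressed its red tab flush, then pushed the cover straight back by its rib until it reached the rear stop.

- **Tab:** it bottomed out at z = 0.070 m, holding there while the force rose to 35 N. Depth then put its top at about 0.071 m, level with the deck at 0.070 m.
- **Cover:** the fingers stopped at x = 0.5665 m while the force rose to 8 N. In the last picture the cover's rear edge was at about +117 mm in the heater's frame, and the stop is at +118 mm. The cover was flat to within 0.3% slope and the tubes were uncovered.
- **Everything else:** the yellow heater was still shut with its tab up, and the other things looked unmoved. I judged this by eye from the last picture and did not measure it. The robot was clear of everything.

No check failed or disagreed.

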